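# Lean the changing-table mirror against the side guard

## Task

Take the mirror, the tallest of the three framed boards standing in the slotted rack, and lean it against the low birch side guard so that the baby can look into it: its foot on the table between the stop strip and the guard, its back resting on the guard's top edge, its mirror face turned away from the guard. Place it about midway along the guard, with the foot well away from the guard so that it leans back clearly, and let its foot touch down before you let go. Leave the other two boards standing in the rack.

Things in the scene. Friction and masses are not known exactly. Their poses are not given: they have to be found in the camera images.
- mirror_mid (a point): Centre of the mirror: upright birch-framed flat board 120 wide, 160 tall, 10 thick, 0.16 kg; pale mirror pane on one face, bare birch on the other. Stands in any of the three slots of a fixed rack, foot 6 above the table; its top 50 mm stand free of the neighbours. z: foot to top edge (80 either way); x: out of the mirror face (faces 5 either way); y: along the width.
- guard_edge (a point): Middle of the front top edge of the fixed upright birch guard: 260 long, 18 thick, 90 high (table 90 below this point). z up, x along the guard, y into it; its front looks to -y. On the table in front, parallel and centred, is a fixed stop strip 220 long, 12 deep, 15 high; the clear channel between strip and guard front, for the mirror's foot, is 55 wide.
- low_board: Lower, wider birch-framed board with a cork pane: 140 wide, 90 tall, 10 thick, to be left alone. Stands in the same birch rack (180 x 120, 36 high; slots 60 apart, 13 wide, 30 deep). Origin at the middle of its foot.
- small_board: Small birch-framed board with a paper pane: 100 wide, 105 tall, 10 thick, to be left alone. Stands in the same rack. Origin at the middle of its foot.
Not all that is in view belongs to the job. What is shaped like the part that bears mirror_mid but purple or red is not meant.

How it is judged (in metres and radians):
On the way:
1. the mirror, still held, has its foot down (less than about 12 mm above the table) by the guard (contact force between the fingers and mirror above 0.5 N and height (world z) of mirror_mid below 0.092 m and horizontal distance between mirror_mid and guard_edge below 0.08 m), for 0.1 s.
At the end, for the whole second after the job is handed in: The mirror is at rest with its foot on the table in the channel between stop strip and guard, its back on the guard's top edge and its mirror face away from the guard, leaning back 10 to 31 degrees from upright, parallel to the guard within 11 degrees and within 45 mm of the guard's middle (angle between mirror_mid's own z axis and vertical between 0.175 and 0.54 rad and height (world z) of mirror_mid below 0.084 m and x of guard_edge in the frame of mirror_mid between -0.018 and 0 m and x of mirror_mid in the frame of guard_edge between -0.045 and 0.045 m and angle between the y axis of mirror_mid and the x axis of guard_edge, either way round below 0.2 rad and linear speed of mirror below 0.02 m/s and angular speed of mirror below 0.15 rad/s); the robot touches nothing.
It fails at once if one of the other two boards is taken or knocked from its slot (moved more than 30 mm or tipped) (distance of any of low_board, small_board from where it was at the start of the episode above 0.03 m or angle between any of low_board, small_board's own z axis and vertical above 0.4 rad).
It also fails if it takes over 37 s, if anything falls off the work surface, if the arm or the gripper's body presses on something with over 40 N, if the wrist force passes 120 N, or if a joint passes its speed limit or range.

## Robot

A 6-joint arm with a two-finger parallel gripper is mounted at the origin on the work surface. World frame = base frame: x ahead of the robot, y to its left, z up, the work surface at z = 0. Lengths are in m, angles in degrees, forces in N, time in s.
With the tool pointing down it reaches from about 0.3 to 0.85 m from the base axis. Payload 5.4 kg.
Tool frame: the origin (TCP) lies at the very end of the fingers, on their centre line; the grasp point (between the pads) lies 19 mm behind it; x points along the fingers, y is the direction in which the jaws open and shut, and the axes are right-handed (so a half turn about x gives the same grasp; the last joint's range is limited). The gripper opens to 85 mm and grips with 20 to 120 N. Pads are 22 mm wide; open, the fingers measure 114 mm over their backs; the gripper's body (76 mm by 85 mm) begins 54 mm behind the grasp point. The pads swing forward as they close: fully open they stand 13 mm farther back than shut.
Start: joints at [58.78, 9.076, 91.501, -0, 79.423, -12.038], TCP at [0.189, 0.543, 0.201] pointing down, gripper open.
Joint ranges: [-166.64, 166.64], [-54.1, 131.32], [10.49, 154.53], [-73.88, 253.88], [9.74, 151.15], [-171.62, 171.62]. Speed limits (degrees/s): [147.25, 147.25, 180, 180, 180, 180].

## Interface

Orientations are given as a 3x3 rotation matrix whose columns are the frame's x, y, z axes.
In Python, from rig import ctrl gives the robot as it stands. The module is installed in compiled form; this text tells all that it offers.
- The arm moves only by the shell command python3 -m pendant 'ROWS'. ROWS is JSON, a list of rows, each a list of 7 numbers: the turn, a rotation vector about the world's x, y, z in degrees, then the shift along the world's x, y, z in cm, then the closure, from 0 (fully open) to 1 (shut). In form: [[ax, ay, az, x, y, z, gripper], ...]. A call has 1 to 12 rows; each row is the pose to reach, as a shift and turn from the pose commanded when the call began; what a row does not reach only later rows make up. A row lasts 1/8 s, in which the tool goes at most 62.5 mm and 10.7 degrees, less where a joint would pass 70% of its speed; a pose out of reach is approached as far as the arm can. A call with a gripper value outside its range is refused whole. The fingers move at their own pace and stop on an object; the grip force is fixed at half the most. Time passes only in rows, so rows that repeat a pose let the fingers close. It gives the time, the measured TCP pose, the force and the opening at its end, in the units of the state.
- ctrl.get_obs(): the state, without advancing time (a new reading comes with each control period).
- ctrl.grab_frame(name): name is "scene" or "top" or "wrist"; returns a dict with "frame" (400x640x3 uint8, red, green, blue), "intrinsics" (3x3 intrinsics, pixels), "pose" (4x4, takes a point from camera to world coordinates). Camera axes: x right, y up, looking along -z (the intrinsics and any distortion apply to the point x, -y, -z); pixel columns grow to the right and rows downward; lengths in m; the calibration is good to about 2 mm. A picture is of the moment at which its call begins. There is no depth.
- ctrl.job_done(): hands the job in, once; it reports no verdict.
The state is a dict: "time": time; "q": joint angles; "joint_velocities": joint speeds; "joint_torque": joint torques, N m; "eef_pos": TCP position; "orientation": TCP orientation; "force": force on the tool from outside, world axes, zero at the start; "moment": the same for the moment, N m; "gripper_width": opening from 0.0 (shut) to 1.0 (fully open).
Only numpy, scipy, OpenCV 4.12 (cv2) and the standard library are available. Lean on these libraries where they do the work, as an engineer would, in place of code of your own. Each camera call takes 0.05 s, during which the arm holds its last target.

## Working session

There is one attempt and no reset: what is moved stays moved. The work goes in short steps, Python scripts to look and compute and a shell command to move; the robot and the scene stay as the last step left them, time stands still between calls to the robot, and variables do not carry over. Pictures are saved under pics/ and viewed, and the job is handed in when it is done.

```bash
mkdir -p pics; python3 - <<'E'
from rig import ctrl
import cv2,numpy as np
for n in ["scene","top","wrist"]:
    f=ctrl.grab_frame(n); cv2.imwrite(f"pics/{n}0.png",f["frame"][:,:,::-1])
    print(n,f["intrinsics"].tolist(),np.round(f["pose"],4).tolist(),[k for k in f])
o=ctrl.get_obs();print(o)
E
```

```text
scene [[472.8028684586914, 0.0, 328.06972790912374], [0.0, 472.8028684586914, 201.68816172148738], [0.0, 0.0, 1.0]] [[0.8282, -0.3937, 0.3989, 0.9724], [0.5603, 0.5651, -0.6056, -0.7433], [0.013, 0.725, 0.6886, 0.9191], [0.0, 0.0, 0.0, 1.0]] ['frame', 'intrinsics', 'pose']
top [[379.133150634052, 0.0, 314.73369841807056], [0.0, 379.133150634052, 195.54719504039608], [0.0, 0.0, 1.0]] [[-0.0214, 0.9923, -0.1223, 0.3765], [-0.9997, -0.0221, -0.0045, -0.0335], [-0.0072, 0.1221, 0.9925, 1.0108], [0.0, 0.0, 0.0, 1.0]] ['frame', 'intrinsics', 'pose']
wrist [[311.4971245802879, 0.0, 321.8636750340801], [0.0, 311.4971245802879, 199.3131608845833], [0.0, 0.0, 1.0]] [[0.3283, -0.9097, -0.2543, 0.1233], [0.9446, 0.3155, 0.091, 0.5663], [-0.0026, -0.2701, 0.9628, 0.3732], [0.0, 0.0, 0.0, 1.0]] ['frame', 'intrinsics', 'pose']
{'time': 0.15, 'q': array([ 5.87800842e+01,  9.10414178e+00,  9.15556889e+01, -9.87341191e-04,
        7.94239312e+01, -1.20378882e+01]), 'joint_velocities': array([ 0.01186534, -0.11063743, -0.21755706, -0.00203436,  0.03155181,
       -0.02624298]), 'joint_torque': array([ 8.61301887e-04, -3.96383321e+01, -3.31780672e+01, -1.94765744e-04,
        5.61394685e-03, -3.23270797e-05]), 'eef_pos': array([0.1886825 , 0.54261896, 0.20004444]), 'orientation': array([[-7.43262207e-04,  3.28566870e-01,  9.44480418e-01],
       [-1.25899108e-03,  9.44479623e-01, -3.28567584e-01],
       [-9.99998931e-01, -1.43330429e-03, -2.88333252e-04]]), 'force': array([-0.4086546 , -0.01703136,  0.56551765]), 'moment': array([-0.00673196,  0.03004649,  0.03117319]), 'gripper_width': 1.0026375049878928}
```

View pics/scene0.png

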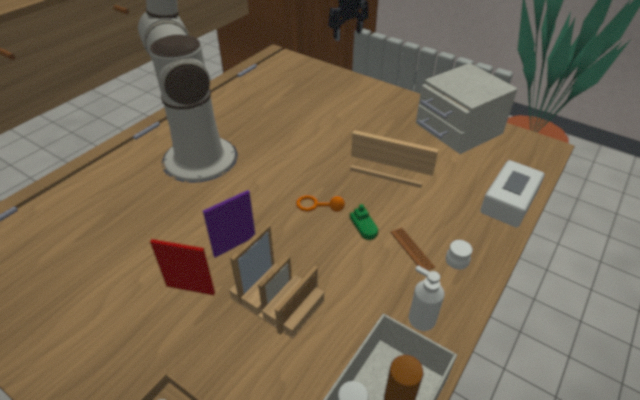

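View pics/top0.png

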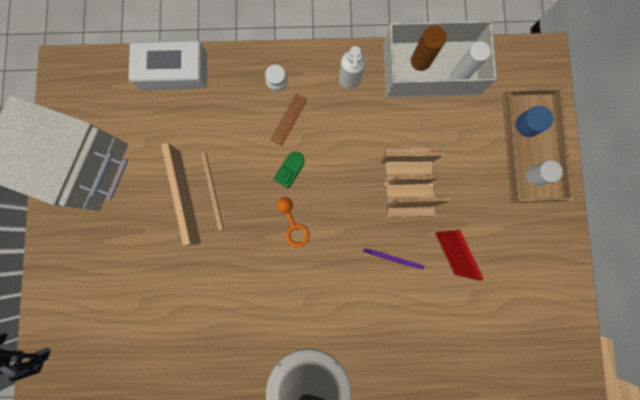

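View pics/wrist0.png

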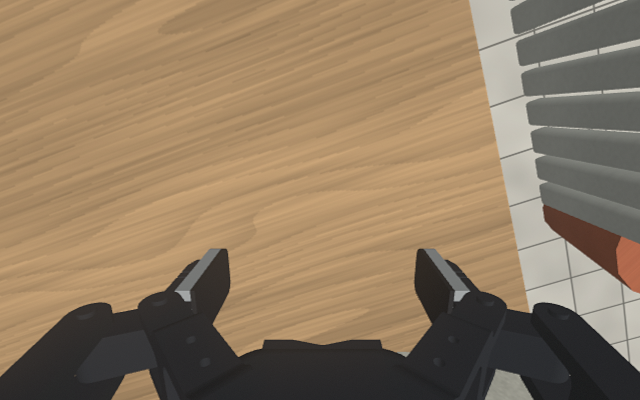

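```bash
python3 - <<'E'
import cv2
a=cv2.imread("pics/scene0.png")[180:345,140:345]; cv2.imwrite("pics/sc_crop.png",cv2.resize(a,None,fx=3.6,fy=3.6,interpolation=cv2.INTER_CUBIC))
b=cv2.imread("pics/top0.png")
cv2.imwrite("pics/top_crop.png",cv2.resize(b[130:300,350:500],None,fx=3.5,fy=3.5,interpolation=cv2.INTER_CUBIC))
cv2.imwrite("pics/top_crop2.png",cv2.resize(b[130:260,140:240],None,fx=4.5,fy=4.5,interpolation=cv2.INTER_CUBIC))
a=cv2.imread("pics/scene0.png")
cv2.imwrite("pics/sc_crop2.png",cv2.resize(a[120:200,335:450],None,fx=6,fy=6,interpolation=cv2.INTER_CUBIC))
E
```

```text
(no output)
```

View pics/sc_crop.png

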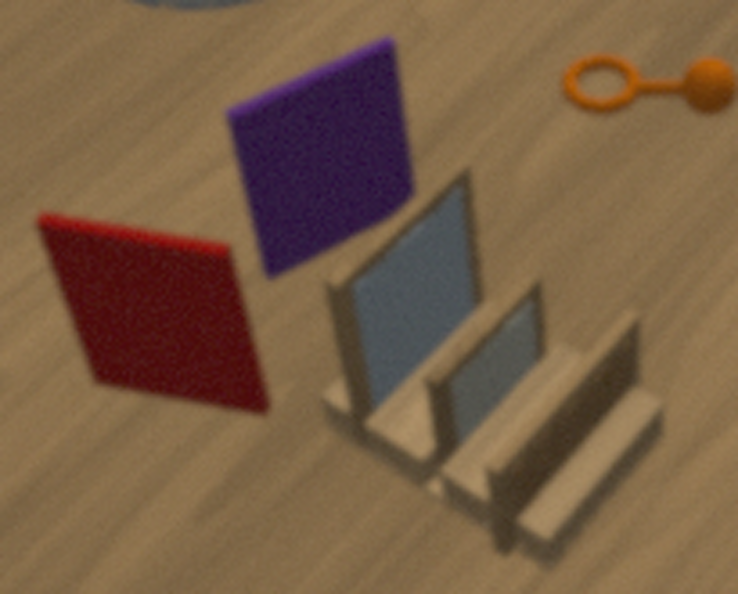

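View pics/top_crop.png

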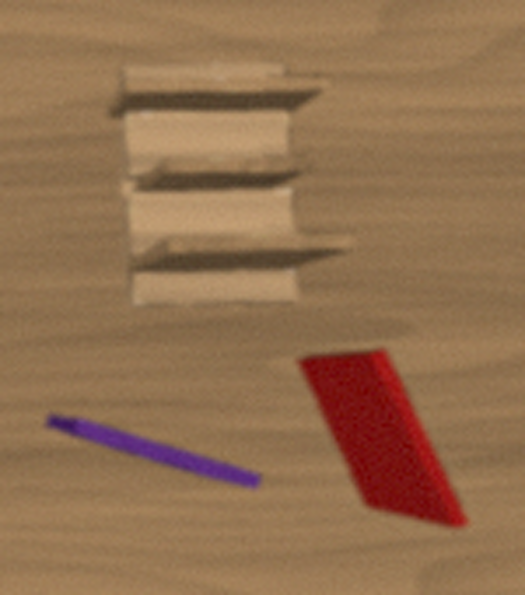

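View pics/top_crop2.png

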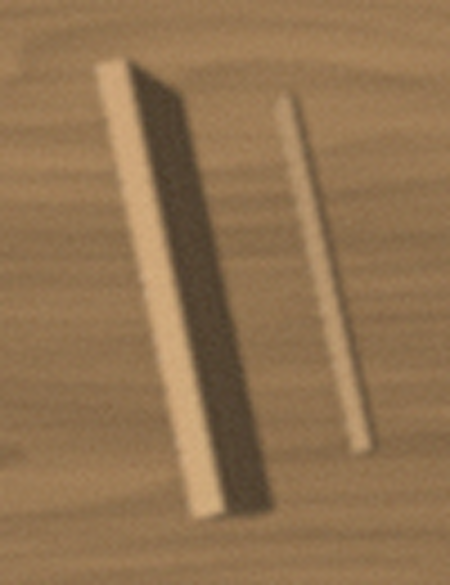

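View pics/sc_crop2.png

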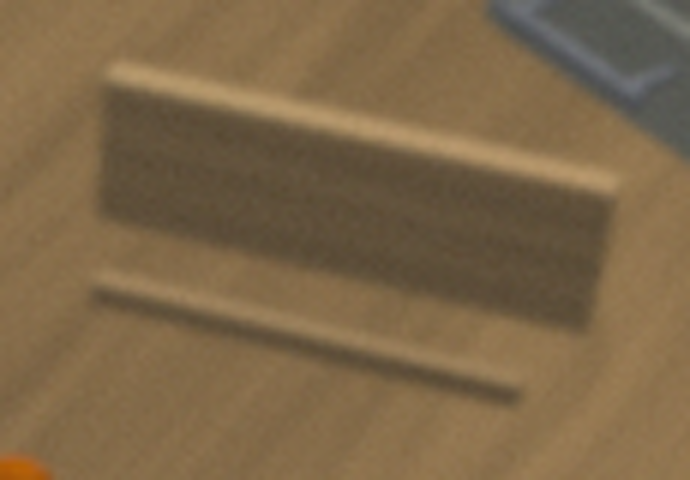

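```bash
cat > h.py <<'E'
import numpy as np
from rig import ctrl
def cam(n):
    f=ctrl.grab_frame(n); return f
def ray(f,u,v):
    K=f["intrinsics"];P=np.array(f["pose"])
    d=P[:3,:3]@np.array([(u-K[0][2])/K[0][0],-(v-K[1][2])/K[1][1],-1.]); return P[:3,3],d
def onz(f,u,v,z):
    o,d=ray(f,u,v); return o+d*(z-o[2])/d[2]
def proj(f,p):
    P=np.array(f["pose"]);c=P[:3,:3].T@(np.array(p)-P[:3,3]);K=f["intrinsics"]
    return K[0][2]+K[0][0]*c[0]/-c[2],K[1][2]-K[1][1]*c[1]/-c[2]
E
python3 - <<'E'
from h import *
T=cam("top");S=cam("scene")
np.set_printoptions(precision=4,suppress=True)
c2=lambda x,y:(140+x/4.5,130+y/4.5)
def rep(n,a,b): print(n,a,b,"mid",(a+b)/2,"len",np.linalg.norm(a-b),"yaw",np.degrees(np.arctan2(*(a-b)[1::-1])))
rep("guard top",onz(T,*c2(128,62),.09),onz(T,*c2(222,515),.09))
s2=lambda x,y:(335+x/6,120+y/6)
rep("guard sc",onz(S,*s2(612,197),.09),onz(S,*s2(106,85),.09))
rep("strip top",onz(T,*c2(287,95),.015),onz(T,*c2(360,450),.015))
rep("strip sc",onz(S,*s2(520,385),.015),onz(S,*s2(100,275),.015))
c1=lambda x,y:(350+x/3.5,130+y/3.5)
rep("mir top",onz(T,*c1(165,240),.166),onz(T,*c1(352,241),.166))
s1=lambda x,y:(140+x/3.6,180+y/3.6)
rep("mir sc front",onz(S,*s1(480-12,175),.166),onz(S,*s1(352,292),.166))
rep("mir sc back",onz(S,*s1(466,170),.166),onz(S,*s1(328,284),.166))
rep("rack bottom edge top",onz(T,*c1(135,303),.036),onz(T,*c1(298,300),.036))
rep("small top",onz(T,*c1(145,165),.111),onz(T,*c1(300,172),.111))
E
```

```text
guard top [0.6282 0.3329 0.09  ] [0.3778 0.2759 0.09  ] mid [0.503  0.3044 0.09  ] len 0.2568802134554438 yaw 12.821264891186457
guard sc [0.6346 0.3334 0.09  ] [0.3878 0.2717 0.09  ] mid [0.5112 0.3026 0.09  ] len 0.25443943877489344 yaw 14.029553634102614
strip top [0.6263 0.2669 0.015 ] [0.4137 0.2213 0.015 ] mid [0.52   0.2441 0.015 ] len 0.2174021787617432 yaw 12.123339523564415
strip sc [0.6301 0.2682 0.015 ] [0.419  0.2228 0.015 ] mid [0.5245 0.2455 0.015 ] len 0.21592747783268557 yaw 12.123330986099578
mir top [ 0.4696 -0.214   0.166 ] [ 0.4663 -0.3333  0.166 ] mid [ 0.468  -0.2737  0.166 ] len 0.11931048330891258 yaw 88.41677627439844
mir sc front [ 0.48   -0.2238  0.166 ] [ 0.4837 -0.3317  0.166 ] mid [ 0.4818 -0.2778  0.166 ] len 0.10791878708204156 yaw 91.93315893894957
mir sc back [ 0.4764 -0.2213  0.166 ] [ 0.4686 -0.335   0.166 ] mid [ 0.4725 -0.2782  0.166 ] len 0.11403395274095475 yaw 86.06022567533853
rack bottom edge top [ 0.4379 -0.2176  0.036 ] [ 0.4375 -0.3371  0.036 ] mid [ 0.4377 -0.2773  0.036 ] len 0.1194929825931279 yaw 89.80160875025273
small top [ 0.5278 -0.2146  0.111 ] [ 0.5205 -0.3204  0.111 ] mid [ 0.5241 -0.2675  0.111 ] len 0.10605967446525988 yaw 86.07435703649334
```

```bash
python3 -m pendant '[[0,0,0,0,0,6,0],[0,0,0,0,0,12,0],[0,0,-40,20,-45,14,0.4],[0,0,-40,20,-45,14,0.4],[0,0,-40,20,-45,14,0.4],[0,0,-40,20,-45,14,0.4],[0,0,-40,20,-45,14,0.4],[0,0,-40,20,-45,14,0.4],[0,0,-71,28.4,-82,14,0.4],[0,0,-71,28.4,-82,14,0.4],[0,0,-71,28.4,-82,14,0.4],[0,0,-71,28.4,-82,14,0.4]]'
```

```text
time: 1.75
eef_pos: [0.4078, -0.0424, 0.3386]
orientation: [[0.001, 1.0, -0.005], [-0.0, -0.005, -1.0], [-1.0, 0.001, 0.0]]
force: [0.6, 1.1, -0.4]
gripper_width: 0.602
```

```bash
python3 -m pendant '[[0,0,0,6.5,-23,0,0.4],[0,0,0,6.5,-23,0,0.4],[0,0,0,6.5,-23,0,0.4],[0,0,0,6.5,-23,0,0.4],[0,0,0,6.5,-23,0,0.4],[0,0,0,6.5,-23,0,0.4]]'; python3 - <<'E'
from h import *
import cv2
f=cam("wrist");cv2.imwrite("pics/w1.png",f["frame"][:,:,::-1]);np.save("pics/w1.npy",np.array(f["pose"]))
print(np.round(f["pose"],4).tolist());print(ctrl.get_obs()["eef_pos"],ctrl.get_obs()["q"])
E
```

```text
time: 2.5
eef_pos: [0.4725, -0.27, 0.3382]
orientation: [[-0.0, 1.0, -0.003], [0.001, -0.003, -1.0], [-1.0, -0.0, -0.001]]
force: [-0.6, -0.0, -0.2]
gripper_width: 0.599
[[1.0, 0.0029, 0.0009, 0.4719], [-0.003, 0.9628, 0.2701, -0.2007], [-0.0001, -0.2701, 0.9628, 0.5116], [0.0, 0.0, 0.0, 1.0]]
[ 0.47259929 -0.26952476  0.33861636] [-4.24361264e+01  1.40550781e+00  8.43410581e+01  1.32466585e-02
  9.42563245e+01 -4.22931981e+01]
```

View pics/w1.png

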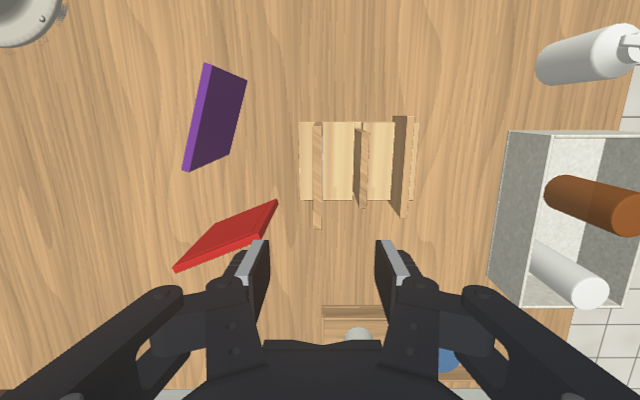

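```bash
python3 - <<'E'
import cv2
b=cv2.imread("pics/w1.png")
cv2.imwrite("pics/w1c.png",cv2.resize(b[105:240,285:430],None,fx=4.4,fy=4.4,interpolation=cv2.INTER_CUBIC))
E
```

```text
(no output)
```

View pics/w1c.png

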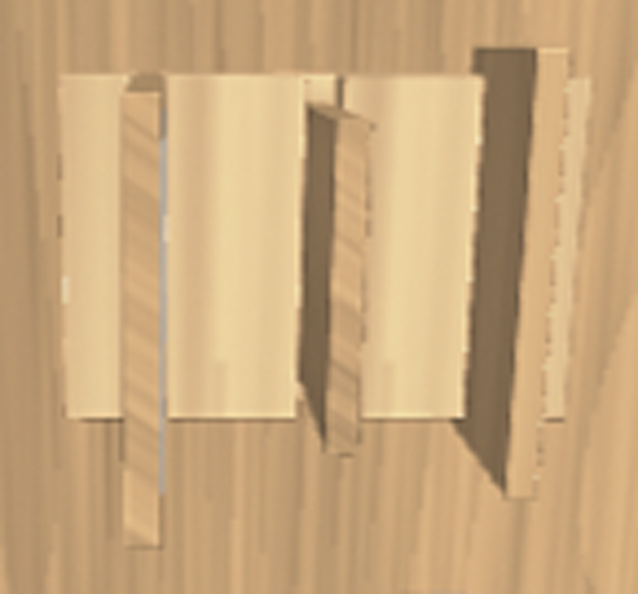

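```bash
python3 - <<'E'
from h import *
f=cam("wrist")
c=lambda x,y:(285+x/4.4,105+y/4.4)
a=onz(f,*c(140,93),.166);b=onz(f,*c(141.5,546),.166)
print(a,b,(a+b)/2,np.linalg.norm(a-b))
E
```

```text
[ 0.46650132 -0.21518807  0.166     ] [ 0.46612222 -0.33411981  0.166     ] [ 0.46631177 -0.27465394  0.166     ] 0.11893234773513327
```

```bash
python3 -m pendant '[[0,0,0,-0.5,-0.5,-6,0.4],[0,0,0,-0.5,-0.5,-12,0.4],[0,0,0,-0.5,-0.5,-14,0.4],[0,0,0,-0.5,-0.5,-15,0.4],[0,0,0,-0.5,-0.5,-15,0.4]]'; python3 - <<'E'
from h import *
import cv2
f=cam("wrist");cv2.imwrite("pics/w2.png",f["frame"][:,:,::-1])
E
```

```text
time: 3.22
eef_pos: [0.4679, -0.2749, 0.1891]
orientation: [[0.001, 1.0, -0.002], [-0.001, -0.002, -1.0], [-1.0, 0.001, 0.001]]
force: [0.2, -0.1, 0.5]
gripper_width: 0.601
```

View pics/w2.png

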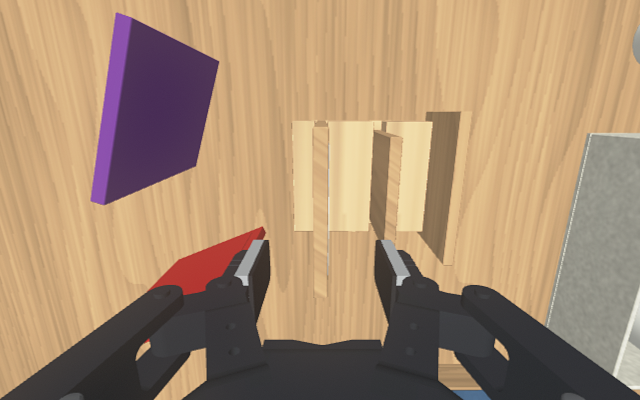

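```bash
python3 -m pendant '[[0,0,0,0,0,-3,0.4],[0,0,0,0,0,-5,0.4],[0,0,0,0,0,-6,0.4],[0,0,0,0,0,-6,0.4],[0,0,0,0,0,-6,1],[0,0,0,0,0,-6,1],[0,0,0,0,0,-6,1],[0,0,0,0,0,-6,1],[0,0,0,0,0,-6,1],[0,0,0,0,0,-6,1]]'
```

```text
time: 4.53
eef_pos: [0.4683, -0.276, 0.1296]
orientation: [[0.002, 1.0, -0.003], [-0.002, -0.003, -1.0], [-1.0, 0.002, 0.002]]
force: [-0.0, 0.2, 5.1]
gripper_width: 0.086
```

```bash
python3 -m pendant '[[0,0,0,0,0,1,1],[0,0,0,0,0,2.5,1],[0,0,0,0,0,4,1],[0,0,0,0,0,6,1],[0,0,0,0,0,9,1],[0,0,0,0,0,14,1],[0,0,0,0,0,18,1],[0,0,0,0,0,18,1]]'; python3 - <<'E'
from h import *
import cv2
f=cam("wrist");cv2.imwrite("pics/w3.png",f["frame"][:,:,::-1])
f=cam("scene");cv2.imwrite("pics/s3.png",cv2.resize(f["frame"][120:340,130:450,::-1],None,fx=2.4,fy=2.4))
print(ctrl.get_obs()["gripper_width"])
E
```

```text
time: 5.52
eef_pos: [0.4691, -0.2767, 0.3137]
orientation: [[0.007, 1.0, -0.003], [-0.006, -0.003, -1.0], [-1.0, 0.007, 0.006]]
force: [-0.7, -0.2, -1.8]
gripper_width: 0.089
0.08960443206305607
```

View pics/w3.png

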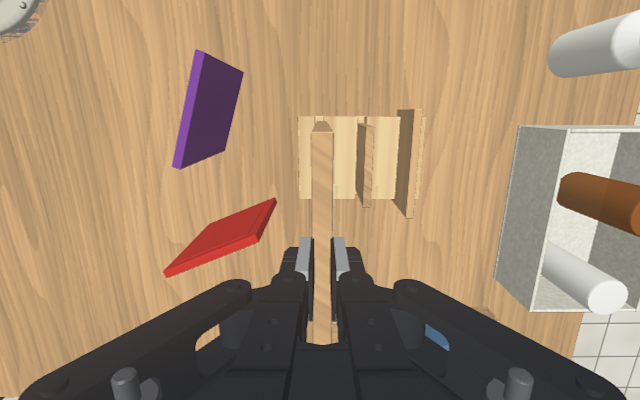

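View pics/s3.png

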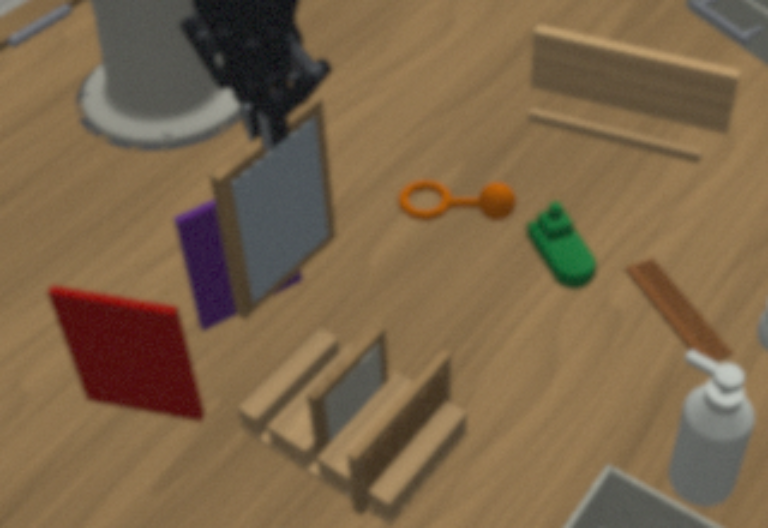

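```bash
python3 -m pendant '[[0,0,-3,0.2,2,0,1],[0,0,-9,0.6,6,0,1],[0,0,-16,1,11,0,1],[0,0,-23,1.4,16,0,1],[0,0,-31,1.8,22,0,1],[0,0,-39,2.2,28,0,1],[0,0,-47,2.7,34,0,1],[0,0,-55,3.2,40,0,1],[0,0,-63,3.6,46,0,1],[0,0,-70,4,51,0,1],[0,0,-75,4.3,54,0,1],[0,0,-77,4.4,55.5,0,1]]'; python3 -m pendant '[[0,0,0,0,0,0,1],[0,0,0,0,0,0,1]]'; python3 - <<'E'
from h import *
import cv2
for n in("wrist","top","scene"):
  f=cam(n);cv2.imwrite(f"pics/{n}4.png",f["frame"][:,:,::-1])
  print(np.round(f["pose"],4).tolist()) if n=="wrist" else 0
E
```

```text
time: 7.12
eef_pos: [0.5102, 0.2811, 0.3057]
orientation: [[-0.005, 0.222, -0.975], [-0.001, -0.975, -0.222], [-1.0, 0.0, 0.005]]
force: [-0.5, 0.2, -1.6]
gripper_width: 0.088
time: 7.38
eef_pos: [0.5112, 0.2789, 0.3073]
orientation: [[-0.002, 0.222, -0.975], [-0.001, -0.975, -0.222], [-1.0, 0.001, 0.002]]
force: [0.9, 0.3, -1.1]
gripper_width: 0.088
[[0.2222, 0.9383, 0.2648, 0.5773], [-0.975, 0.2134, 0.062, 0.2952], [0.0016, -0.272, 0.9623, 0.4804], [0.0, 0.0, 0.0, 1.0]]
```

View pics/wrist4.png

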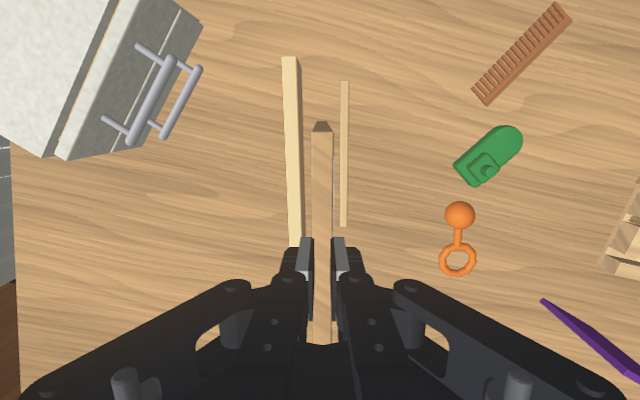

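View pics/scene4.png

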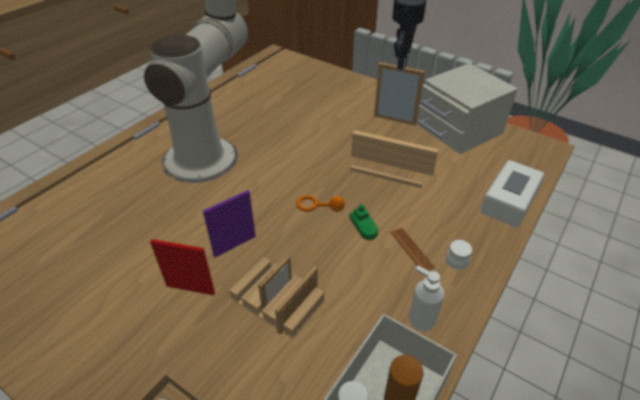

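```bash
python3 - <<'E'
import cv2
b=cv2.imread("pics/wrist4.png")
cv2.imwrite("pics/w4c.png",cv2.resize(b[45:255,270:365],None,fx=2.8*2.2/2.2,fy=2.8,interpolation=cv2.INTER_CUBIC))
E
```

```text
(no output)
```

View pics/w4c.png

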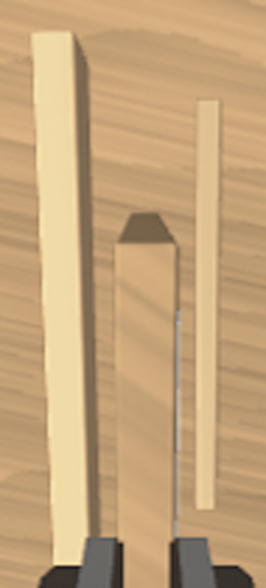

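```bash
python3 - <<'E'
from h import *
np.set_printoptions(precision=4,suppress=True)
f=cam("wrist")
c=lambda x,y:(270+x/2.8,45+y/2.8)
a=onz(f,*c(73,32),.09);b=onz(f,*c(88,560),.09)
yaw=np.arctan2(*(a-b)[1::-1]);print("guard",a,b,np.degrees(yaw))
g=(a-b)/np.linalg.norm(a-b);print("mid by far end",a-.13*g)
p=[onz(f,*c(*q),.015) for q in((196,100),(219,100),(196,508),(215,508))];print(p,np.linalg.norm(p[0]-p[2]))
n=np.array([-g[1],g[0],0]);m=sum(p)/4;print("strip mid",m,"gap",n@(a-p[0]),n@(b-p[2]),"yaw",np.degrees(np.arctan2(*(p[0]-p[2])[1::-1])), "guardmid from strip",m+.061*n)
z=ctrl.get_obs()["eef_pos"];print(z)
for zt in(.343,.346,.35): 
  q=[onz(f,*c(*k),zt) for k in((117,243),(176,243))]
  print("mirror top corner",q,np.linalg.norm(q[0]-q[1]))
E
```

```text
guard [0.6312 0.3373 0.09  ] [0.4013 0.2831 0.09  ] 13.272806565568663
mid by far end [0.5046 0.3074 0.09  ]
[array([0.6243, 0.2789, 0.015 ]), array([0.6269, 0.2677, 0.015 ]), array([0.4125, 0.2273, 0.015 ]), array([0.4149, 0.2168, 0.015 ])] 0.21805491229675847
strip mid [0.5196 0.2477 0.015 ] gap 0.05524042515935246 0.05681918178029306 yaw 13.687641895861079 guardmid from strip [0.5056 0.307  0.015 ]
[0.5117 0.279  0.3084]
mirror top corner [array([0.5684, 0.2973, 0.343 ]), array([0.5704, 0.2883, 0.343 ])] 0.00917250560341331
mirror top corner [array([0.5686, 0.2972, 0.346 ]), array([0.5706, 0.2885, 0.346 ])] 0.00897381463570507
mirror top corner [array([0.5688, 0.2972, 0.35  ]), array([0.5708, 0.2887, 0.35  ])] 0.008708893345427456
```

```bash
cat > plan.py <<'E'
from h import *
G=np.array([.505,.3065,0]);y=np.radians(13.2);g=np.array([np.cos(y),np.sin(y),0]);n=np.array([-g[1],g[0],0]);Z=np.array([0,0,1.])
from scipy.spatial.transform import Rotation as R
def tcp(th,d,h,L=.1236):
    t=np.radians(th);mz=n*np.sin(t)+Z*np.cos(t);mx=-n*np.cos(t)+Z*np.sin(t)
    return G-d*n+h*Z+L*mz+.005*mx, np.array([-mz,mx,np.cross(-mz,mx)]).T
o=ctrl.get_obs()
def rel(th,d,h):
    p,M=tcp(th,d,h); return (R.from_matrix(M@np.array(o["orientation"]).T).as_rotvec(degrees=True).round(1),((p-o["eef_pos"])*100).round(2),p.round(4))
E
python3 - <<'E'
from plan import *
for a in((18,.042,.12),(18,.042,.03),(18,.042,.006),(18,.042,0),(22,.042,0),(24,.042,0)): print(a,*rel(*a))
E
```

```text
(18, 0.042, 0.12) [-17.5  -4.1   0.4] [-0.47  1.92 -6.93] [0.507  0.2982 0.2391]
(18, 0.042, 0.03) [-17.5  -4.1   0.4] [ -0.47   1.92 -15.93] [0.507  0.2982 0.1491]
(18, 0.042, 0.006) [-17.5  -4.1   0.4] [ -0.47   1.92 -18.33] [0.507  0.2982 0.1251]
(18, 0.042, 0) [-17.5  -4.1   0.4] [ -0.47   1.92 -18.93] [0.507  0.2982 0.1191]
(22, 0.042, 0) [-21.4  -4.9   0.4] [ -0.66   2.72 -19.19] [0.5051 0.3062 0.1165]
(24, 0.042, 0) [-23.4  -5.4   0.4] [ -0.75   3.11 -19.34] [0.5042 0.3101 0.1149]
```

```bash
python3 -m pendant '[[-6,-1.4,0.1,-0.2,0.6,-2,1],[-12,-2.8,0.3,-0.3,1.3,-4,1],[-17.5,-4.1,0.4,-0.5,1.9,-7,1],[-17.5,-4.1,0.4,-0.5,1.9,-9,1],[-17.5,-4.1,0.4,-0.5,1.9,-11.5,1],[-17.5,-4.1,0.4,-0.5,1.9,-14,1],[-17.5,-4.1,0.4,-0.5,1.9,-15.9,1],[-17.5,-4.1,0.4,-0.5,1.9,-15.9,1],[-17.5,-4.1,0.4,-0.5,1.9,-15.9,1]]'; python3 - <<'E'
from plan import *
import cv2
f=cam("wrist");cv2.imwrite(f"pics/w5.png",f["frame"][:,:,::-1])
f=cam("scene");cv2.imwrite("pics/s5.png",cv2.resize(f["frame"][40:220,300:480,::-1],None,fx=3.3,fy=3.3,interpolation=cv2.INTER_CUBIC))
f=cam("top");cv2.imwrite("pics/t5.png",cv2.resize(f["frame"][120:270,100:260,::-1],None,fx=3.8,fy=3.8,interpolation=cv2.INTER_CUBIC))
for a in((18,.042,.03),(18,.042,0)): print(a,*rel(*a))
E
```

```text
time: 8.7
eef_pos: [0.5075, 0.2987, 0.1507]
orientation: [[0.073, 0.216, -0.974], [-0.299, -0.926, -0.228], [-0.951, 0.308, -0.003]]
force: [0.3, 1.0, -0.8]
gripper_width: 0.091
(18, 0.042, 0.03) [-0.1  0.1 -0. ] [-0.06 -0.06 -0.16] [0.507  0.2982 0.1491]
(18, 0.042, 0) [-0.1  0.1 -0. ] [-0.06 -0.06 -3.16] [0.507  0.2982 0.1191]
```

View pics/w5.png

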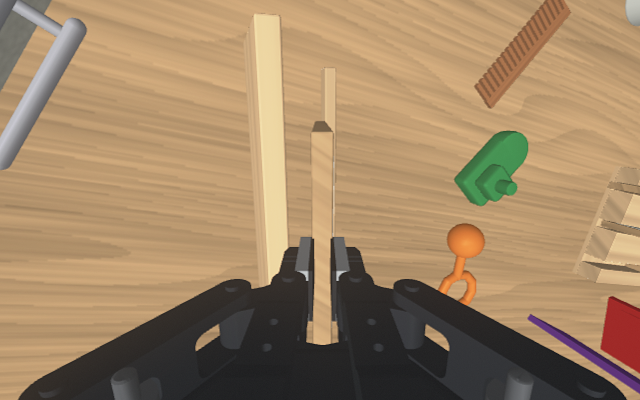

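View pics/s5.png

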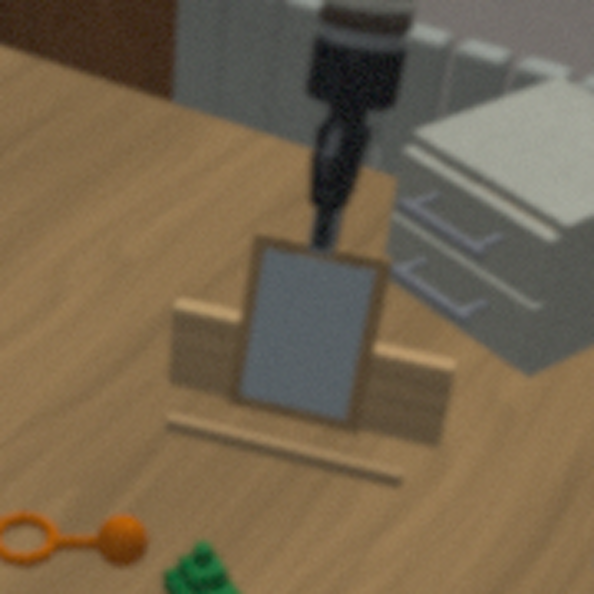

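View pics/t5.png

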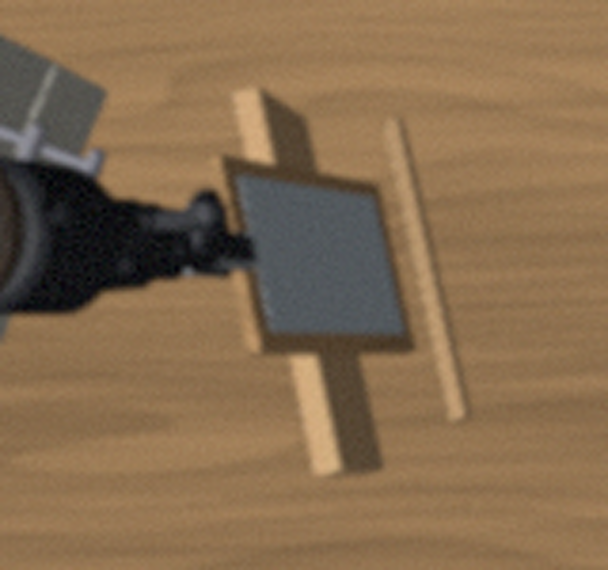

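```bash
python3 -m pendant '[[0,0,0,0,0,-1,1],[0,0,0,0,0,-2,1],[0,0,0,0,0,-2.5,1],[0,0,0,0,0,-2.8,1],[0,0,0,0,0,-2.8,1]]'; python3 -m pendant '[[0,0,0,0,0,-0.2,1],[0,0,0,0,0,-0.3,1],[0,0,0,0,0,-0.3,1]]'
```

```text
time: 9.48
eef_pos: [0.5065, 0.2986, 0.1212]
orientation: [[0.071, 0.218, -0.973], [-0.3, -0.926, -0.229], [-0.951, 0.309, -0.0]]
force: [-0.0, -1.3, -2.3]
gripper_width: 0.084
time: 9.85
eef_pos: [0.5073, 0.2991, 0.1195]
orientation: [[0.073, 0.217, -0.973], [-0.299, -0.926, -0.229], [-0.951, 0.308, -0.003]]
force: [0.0, 0.4, 3.1]
gripper_width: 0.093
```

```bash
python3 -m pendant '[[0,0,0,0,0,-0.1,1],[-2,-0.4,0,-0.1,0.4,-0.2,1],[-4,-0.9,0,-0.2,0.8,-0.35,1],[-5,-1.1,0,-0.24,1,-0.42,1],[-5,-1.1,0,-0.24,1,-0.42,1]]'; python3 - <<'E'
from plan import *
import cv2
f=cam("wrist");cv2.imwrite(f"pics/w6.png",f["frame"][:,:,::-1])
f=cam("scene");cv2.imwrite("pics/s6.png",cv2.resize(f["frame"][40:220,300:480,::-1],None,fx=3.3,fy=3.3,interpolation=cv2.INTER_CUBIC))
print(o["force"])
for a in((22,.042,0),(25,.042,0)): print(a,*rel(*a))
E
```

```text
time: 10.48
eef_pos: [0.505, 0.3101, 0.1158]
orientation: [[0.092, 0.211, -0.973], [-0.381, -0.896, -0.23], [-0.92, 0.392, -0.002]]
force: [-1.0, 2.3, 6.5]
gripper_width: 0.088
[-0.9881229   2.29795141  6.50026101]
(22, 0.042, 0) [ 1.   0.4 -0.1] [ 0.01 -0.39  0.07] [0.5051 0.3062 0.1165]
(25, 0.042, 0) [-1.9 -0.3 -0.1] [-0.13  0.2  -0.17] [0.5037 0.3121 0.1141]
```

View pics/w6.png

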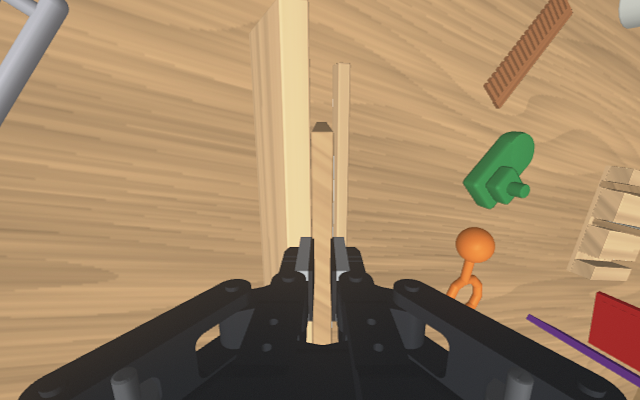

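View pics/s6.png

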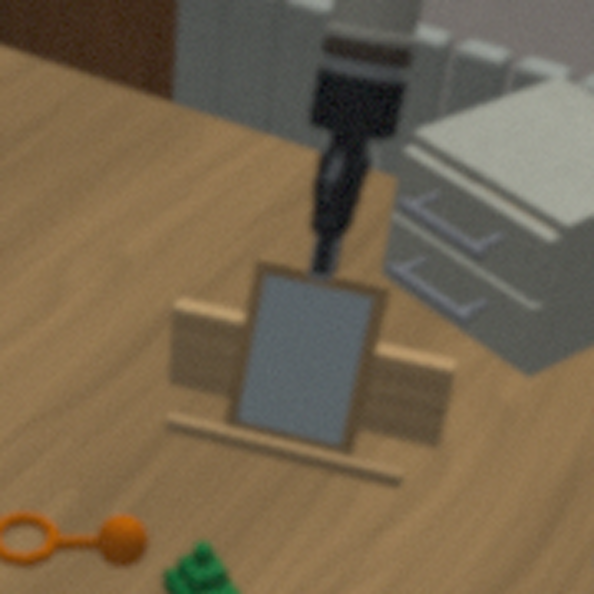

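```bash
python3 -m pendant '[[0,0,0,0,0,0,0.65],[0,0,0,0,0,0,0.65],[0,0,0,0,0,0,0.65],[0,0,0,0,0,0,0.65],[0,0,0,0,0,0,0.65]]'; python3 - <<'E'
from h import *
import cv2
f=cam("wrist");cv2.imwrite(f"pics/w7.png",f["frame"][:,:,::-1])
E
```

```text
time: 11.2
eef_pos: [0.5042, 0.3086, 0.1141]
orientation: [[0.089, 0.211, -0.973], [-0.382, -0.895, -0.229], [-0.92, 0.392, 0.001]]
force: [0.5, -0.0, 0.4]
gripper_width: 0.347
```

View pics/w7.png

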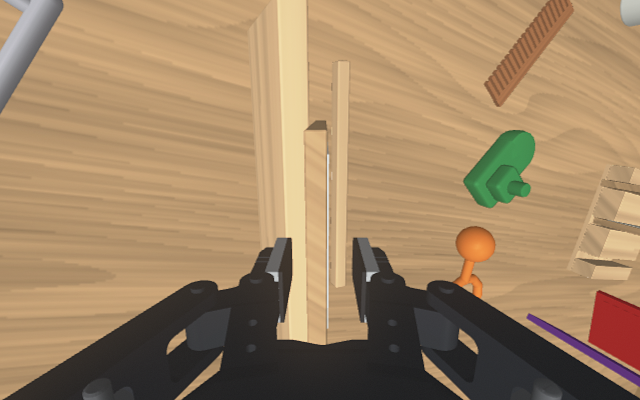

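Free between the fingers and leaning on the guard; withdraw along the tool axis.

```bash
python3 -m pendant '[[0,0,0,-0.1,0.5,1,0.65],[0,0,0,-0.3,1.2,2.7,0.65],[0,0,0,-0.5,2,4.6,0.65],[0,0,0,-0.8,3.2,7.4,0.65],[0,0,0,-1.2,5,11.5,0.65],[0,0,0,-1.2,5,16,0.65],[0,0,0,-1.2,5,18,0.65],[0,0,0,-1.2,5,18,0.65],[0,0,0,-1.2,5,18,0.65]]'; python3 - <<'E'
from h import *
import cv2
f=cam("wrist");cv2.imwrite(f"pics/w8.png",f["frame"][:,:,::-1])
f=cam("scene");cv2.imwrite("pics/s8.png",f["frame"][:,:,::-1])
f=cam("top");cv2.imwrite("pics/t8.png",cv2.resize(f["frame"][120:270,100:260,::-1],None,fx=3.8,fy=3.8,interpolation=cv2.INTER_CUBIC))
E
```

```text
time: 12.38
eef_pos: [0.4915, 0.3582, 0.292]
orientation: [[0.087, 0.212, -0.973], [-0.384, -0.895, -0.229], [-0.919, 0.393, 0.004]]
force: [0.3, 0.3, 0.0]
gripper_width: 0.35
```

View pics/w8.png

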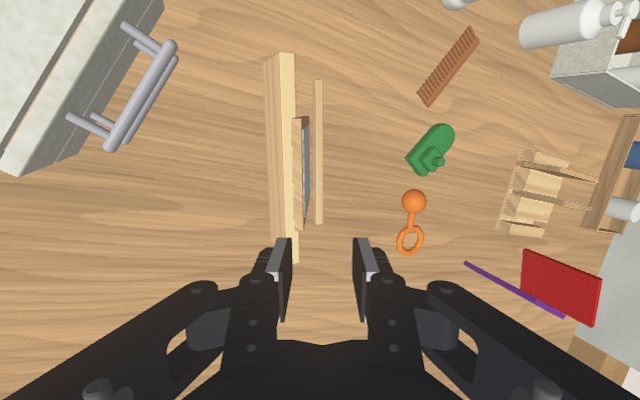

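View pics/s8.png

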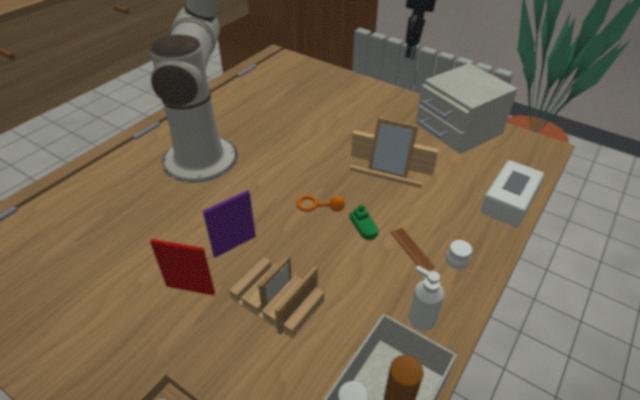

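View pics/t8.png

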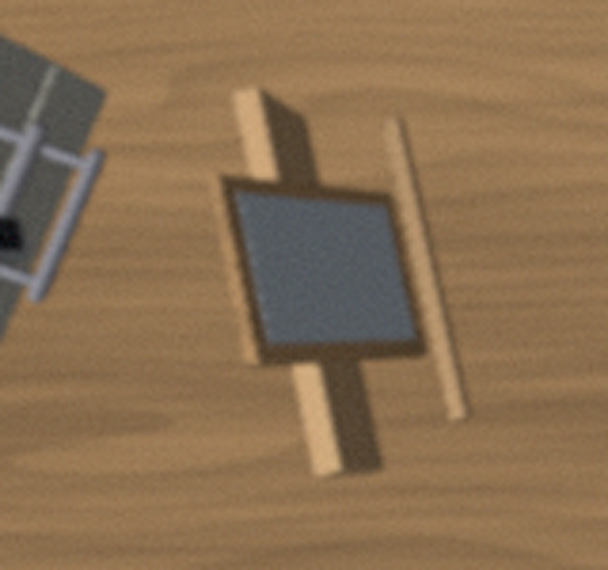

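```bash
python3 - <<'E'
import cv2
b=cv2.imread("pics/s8.png")
cv2.imwrite("pics/s8c.png",cv2.resize(b[105:195,340:445],None,fx=6,fy=6,interpolation=cv2.INTER_CUBIC))
E
```

```text
(no output)
```

View pics/s8c.png

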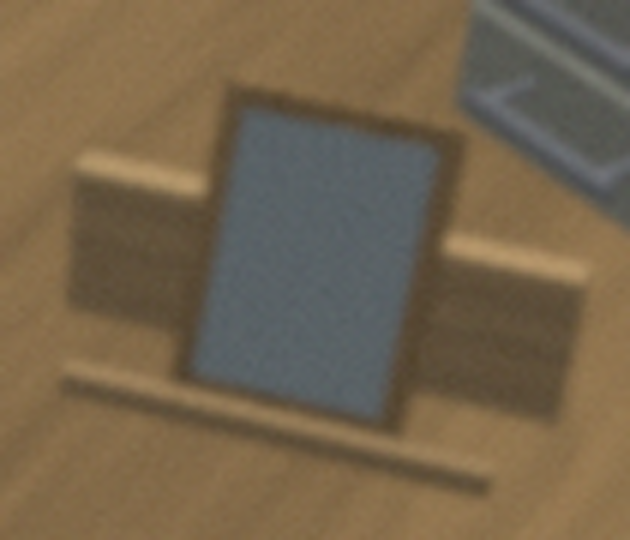

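```bash
python3 - <<'E'
from h import *
np.set_printoptions(precision=4,suppress=True)
T=cam("top");S=cam("scene")
t=lambda x,y:(100+x/3.8,120+y/3.8); s=lambda x,y:(340+x/6,105+y/6)
def tri(a,b):
    o1,d1=ray(T,*a);o2,d2=ray(S,*b);k=np.linalg.lstsq(np.array([d1,-d2]).T,o2-o1,rcond=None)[0]
    p,q=o1+k[0]*d1,o2+k[1]*d2; return (p+q)/2,np.linalg.norm(p-q)
# front-face corners: far-x top, near-x top, far bottom, near bottom
P=[tri(t(*a),s(*b)) for a,b in(((228,180),(463,135)),((262,358),(232,92)),((390,195),(402,430)),((425,352),(182,380)))]
for p in P: print(*p)
p=[q[0] for q in P];up=(p[0]+p[1]-p[2]-p[3])/2;w=(p[0]+p[2]-p[1]-p[3])/2
print("h",np.linalg.norm(up),"w",np.linalg.norm(w),"lean",np.degrees(np.arccos(up[2]/np.linalg.norm(up))),"yaw",np.degrees(np.arctan2(w[1],w[0])),"mid",sum(p)/4)
y=np.radians(13.2);print("along guard",(sum(p)/4-[.505,.3065,0])@[np.cos(y),np.sin(y),0])
E
```

```text
[0.5598 0.3309 0.1475] 0.0073524360624453
[0.4493 0.308  0.1424] 0.003994919264905197
[0.5754 0.2733 0.0116] 0.009063753800937496
[0.4643 0.2484 0.008 ] 0.00981400296288745
h 0.1480992244616379 w 0.11346635752184371 lean 24.141723573652847 yaw 12.151174567574794 mid [0.5122 0.2902 0.0774]
along guard 0.003267176820158061
```

Lean is about 24°, parallel to within about 1°, and centred to about 3 mm. It's standing free, so I'm handing it in.

```bash
python3 - <<'E'
from rig import ctrl
o=ctrl.get_obs();print(o["time"],o["force"]);print(ctrl.job_done())
E
```

```text
12.625 [-0.96511441 -0.0259143  -0.00097227]
the job is handed in; nothing more can be done
None
```

I took the mirror from the rack slot nearest the robot and leaned it against the guard, mirror face outward. I let go only after its foot was on the table, and handed the job in at 12.6 s of the 37 s allowed.

- **Touchdown:** while I lowered the held mirror, the vertical force went from about -2 N to +3 N at the expected height, and 6.5 N as I tilted it back. The mirror was still gripped at that point.
- **Final position (two-camera check):** it leans about 24°, is parallel to the guard within about 1°, and sits about 3 mm off the guard's middle. Its centre is about 77 mm above the table, with the foot in the channel close to the stop strip.
- **Clearance:** the gripper had backed well clear, and the force reading was about 1 N or less.
- **Other boards:** both still stood in the rack in the last pictures, and the purple and red boards were not touched.

**Weaker checks:** the two-camera rays missed each other by 4–10 mm, and the mirror measured about 148 × 113 mm instead of 160 × 120. The final position is therefore approximate, but well inside the limits. I estimated that its back rests on the guard edge from the images and the lean angle, with no direct measurement. Early estimates of the guard's position from the two fixed cameras differed by about 3–4 mm; I used the wrist camera's value, which agreed with the stop strip's position.

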